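# Pin the cover of the sample jig

## Robot

A 7-joint arm with a two-finger parallel gripper is mounted at the origin on a cart in front of the work surface, level with it; the furniture and walls round the work are solid. World frame = base frame: x ahead of the robot, y to its left, z up, the work surface at z = 0. Lengths are in m, angles in rad, forces in N, time in s.
With the tool pointing down it reaches from about 0.4 to 0.85 m from the base axis. Payload 4.5 kg.
Tool frame: the origin (TCP) lies at the very end of the fingers, on their centre line; the grasp point (between the pads) lies 19 mm behind it (r.grip_depth is the z of the grasp point in the tool frame, in m); z points along the fingers, y is the line along which they close (so a half turn about z gives the same grasp; the last joint's range is limited). The gripper opens to 88 mm and grips with 3 to 60 N. Pads are 18 mm wide; open, the fingers measure 123 mm over their backs; the gripper's body (75 mm by 187 mm) begins 45 mm behind the grasp point.
Start: joints at [-1.107, 0.689, -0.195, 1.565, 0.157, 0.902, -0.215], TCP at [0.26, 0.568, 0.239] pointing down, gripper open.
Joint ranges: [-3.01, 3.01], [-0.46, 2.08], [-1.47, 1.51], [0.13, 2.56], [-1, 4.14], [0.04, 2.09], [-2.66, 2.66]. Speed limits (rad/s): [2.57, 2.57, 3.14, 3.14, 3.14, 3.14, 3.14].

## Interface

Orientations are given as a unit quaternion [x, y, z, w].
In Python, from plant import r gives the robot as it stands.
- The arm moves only by the tool tcp_steps, called as name([rows], argument=value, ...), one row to a line, values as JSON. Schema: {"type":"object","properties":{"plan":{"type":"array","items":{"type":"object","properties":{"jaw":{"type":"number"},"pos":{"type":"array","items":{"type":"number"},"minItems":3,"maxItems":3},"rotvec":{"type":"array","items":{"type":"number"},"minItems":3,"maxItems":3}},"additionalProperties":false,"required":["jaw"]},"minItems":1,"maxItems":10},"squeeze":{"type":"number"},"only":{"type":"string"},"quiet":{"type":"boolean"},"lines":{"type":"string"}},"required":["plan"],"additionalProperties":false}. plan is a list of rows, 1 to 10 of them, each an object with the fields jaw (the opening from 0.0 (shut) to 1.0 (fully open)), pos (a list: dx, dy, dz in cm), rotvec (a list: a rotation vector rx, ry, rz in rad); a field left out counts as zero (the opening has to be given); each row is the pose to reach, as a shift and turn from the pose commanded when the call began, along the tool's axes at that moment; what a row does not reach only later rows make up. A row lasts 1/10 s, in which the tool goes at most 0.05 m and 0.15 rad, less where a joint would pass 70% of its speed; a pose out of reach is approached as far as the arm can. The fingers move at their own pace and stop on an object; squeeze is the grip in N (left out, the last holds). Time passes only in rows, so rows that do not move let the fingers close. The tool returns the time, the measured TCP pose, the force, the opening and the grip force at its end. only (a regular expression) keeps the lines of the reply that match it, lines (a string "A,B") keeps lines A to B, and quiet returns only ok. Input that does not fit is refused with a message, and nothing moves.
- r.get_state(): the state, without advancing time (a new reading comes with each control period).
- r.snapshot(name): name is "scene" or "top" or "wrist"; returns the picture (420x560x3 uint8, red, green, blue); there is no depth.
- r.camera_params(name): a dict with "fx", "fy", "cx", "cy" (pixels), "rvec" (rotation vector, rad) and "tvec" (3), from world to camera coordinates, as OpenCV has them. Camera axes: x right, y down, z forward; pixel columns grow to the right and rows downward; lengths in m; the calibration is good to about 2 mm. A picture is of the moment at which its call begins: read the wrist's pose just before it. camera_params takes no time and is no camera call; for the wrist camera it gives the pose at the moment of the call.
- r.finish_job(): hands the job in; it is judged then, once.
The state is a dict: "clock": time; "q": joint angles; "qd": joint speeds; "joint_torque": joint torques, N m; "tool_pos": TCP position; "eef_rot": TCP orientation; "contact_force": force on the tool from outside, world axes, zero at the start; "moment": the same for the moment, N m; "opening": opening from 0.0 (shut) to 1.0 (fully open); "finger_force": force on a finger pad.
Only numpy, scipy, OpenCV 4.12 (cv2) and the standard library are available. Lean on these libraries where they do the work, as an engineer would, in place of code of your own. Each camera call takes 0.05 s, during which the arm holds its last target. There are 200 camera calls.

## Task

Take the locating pin with the green knob out of the pin stand and fit it into the empty guide with the green collar on the sample jig, so that it drops through the cover plate fully home into the hole hidden in the base, then let go of it. Leave the red and the blue pin standing in the stand.

Things in the scene. Friction and masses are not known exactly. Their poses are not given: they have to be found in the camera images.
- pin_green: Locating pin with green knob, upright in one of three pockets of a grey stand (fixed, 40 mm tall). Steel shank 14 mm thick, foot tapered to 10 mm; round knob 26 mm wide, from 81 to 105 mm above the foot: grasp it from above, from any side. About 90 g. Origin: centre of the foot, z up to the knob. Pockets are loose, 75 mm apart; their floors, where the feet stand, are 5 mm above the bench.
- pin_red: The same pin with a red knob, standing in another pocket of the stand; to be left there. Origin: centre of the foot, z up.
- pin_blue: The same pin with a blue knob, standing in another pocket of the stand; to be left there. Origin: centre of the foot, z up. (Tall equipment to steer clear of: a microscope at the right of the bench, about x 0.35 to 0.75 m, y below -0.48 m, some 0.35 m tall; draw the arm back from it before swinging to the left.)
- guide_mouth (a point): Centre of the mouth of the empty green guide, 68 mm above the bench, z up. The guide is a funnel on the fixed jig's cover, 40 mm wide inside at the mouth, 19 mm at its bottom (40 mm above the bench); below it an upright 19 mm hole runs into the base, floor 5 mm above the bench. 100 mm to its right a fixed black-knobbed pin is home in a black guide.

How it is judged:
By the outcome, as a careful person would: the job done as asked, in the order asked, and still so for the second after the job is handed in, with the robot touching nothing.
It also fails if it takes over 48 s, if anything falls off the work surface, if the arm or the gripper's body presses on something with over 40 N, if the wrist force passes 120 N, or if a joint passes its speed limit or range.

## Working session

There is one attempt and no reset: what is moved stays moved. The work goes in short steps, Python scripts to look and compute and a tool call to move; the robot and the scene stay as the last step left them, time stands still between calls to the robot, and variables do not carry over. Pictures are saved under pics/ and viewed, at most 10 in all, crops included, and the job is handed in when it is done.

```bash
ls; mkdir -p pics; python3 - <<'E'
from plant import r
import cv2,numpy as np
s=r.get_state();print(s)
a=r.snapshot("scene");b=r.snapshot("top")
for n,i in(("scene0",a),("top0",b)): cv2.imwrite(f"pics/{n}.png",i[...,::-1])
for n in("scene","top"):print(n,r.camera_params(n))
E
```

```text
pics
plant.py
{'clock': 0.0, 'q': array([-1.10719416,  0.68993472, -0.19450071,  1.56631308,  0.15727853,
        0.90249767, -0.21512005]), 'qd': array([-1.95086947e-04, -4.52277424e-04, -2.30599659e-04, -2.75594596e-04,
        1.84571494e-05, -2.05727253e-03, -8.36178010e-04]), 'joint_torque': array([ 1.07655669e-04, -5.27546203e+01, -1.26692399e+00, -1.53429937e+01,
       -5.26827865e-02,  6.49723137e-03,  1.51770973e-04]), 'tool_pos': array([0.2602228 , 0.56757631, 0.23794868]), 'eef_rot': array([ 2.13232641e-01,  9.77001055e-01, -8.73233075e-04, -1.27240321e-04]), 'contact_force': array([ 0.22065196, -0.65063689,  0.56442672]), 'moment': array([-0.03277662,  0.01130605,  0.00831963]), 'finger_force': 0.0, 'opening': 0.9976226365292121}
scene {'fx': 410.30044341601183, 'fy': 410.30044341601183, 'cx': 282.997449580812, 'cy': 211.46943059961384, 'rvec': array([ 0.98068692, -2.1954444 ,  1.31879825]), 'tvec': array([0.35830307, 0.24700745, 0.80126336])}
top {'fx': 439.52785497331433, 'fy': 439.52785497331433, 'cx': 277.37404359309295, 'cy': 205.51560066901354, 'rvec': array([ 2.16344944, -2.15483604,  0.17182849]), 'tvec': array([0.0180716 , 0.49528136, 0.96597107])}
```

View pics/scene0.png

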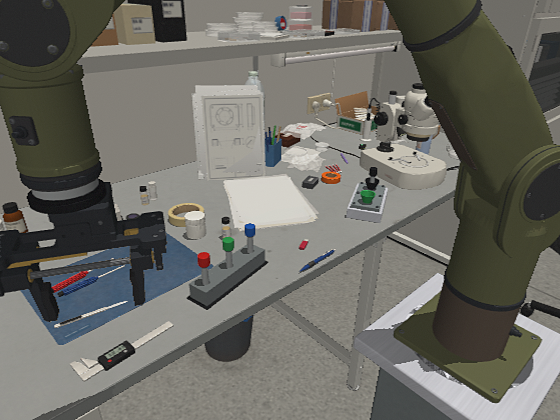

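View pics/top0.png

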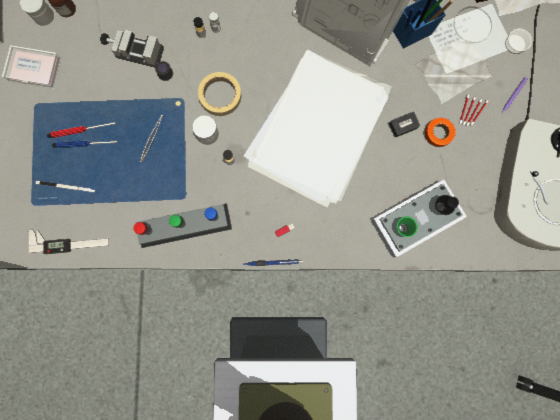

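The scene view shows the stand with the red (204,259), green (228,243) and blue (250,230) knobs, and the jig's green guide near (368,196). In the top view the green knob is at (176,221), the green collar at (405,227) and the black knob at (446,205). The arm doesn't appear in the top view.

```bash
cat > h.py <<'E'
import cv2,numpy as np
from plant import r
def cam(n):
    c=r.camera_params(n);R=cv2.Rodrigues(np.array(c["rvec"]))[0]
    K=np.array([[c["fx"],0,c["cx"]],[0,c["fy"],c["cy"]],[0,0,1]]);return K,R,np.array(c["tvec"])
def ray(C,p):
    K,R,t=C;return -R.T@t, R.T@np.linalg.solve(K,[p[0],p[1],1.])
def plane(C,p,z):
    o,d=ray(C,p);return o+d*(z-o[2])/d[2]
def tri(A,p,B,q):
    o1,d1=ray(A,p);o2,d2=ray(B,q)
    s=np.linalg.lstsq(np.c_[d1,-d2],o2-o1,rcond=None)[0]
    a=o1+d1*s[0];b=o2+d2*s[1];return (a+b)/2,np.linalg.norm(a-b)
def mask(im,col):
    h=cv2.cvtColor(im,cv2.COLOR_RGB2HSV)
    lo,hi={"green":((50,110,40),(80,255,255)),"blue":((108,150,60),(125,255,255)),"red":((0,170,80),(6,255,255))}[col]
    return cv2.inRange(h,lo,hi)
def blobs(im,col,amin=25):
    n,_,st,ce=cv2.connectedComponentsWithStats(mask(im,col))
    return [(ce[i].round(1),st[i].tolist()) for i in range(1,n) if st[i][4]>=amin]
def tool():
    from scipy.spatial.transform import Rotation as Ro
    s=r.get_state();return s["tool_pos"],Ro.from_quat(s["eef_rot"])
E
python3 - <<'E'
from h import *
S,T=cam("scene"),cam("top")
ims={n:cv2.imread(f"pics/{n}0.png")[...,::-1].copy() for n in("scene","top")}
for n in ims:
  for c in("green","red","blue"):
    print(n,c,[(b[0].tolist(),b[1]) for b in blobs(ims[n],c)])
s,t=(228,243),(176,221)
print(tri(S,s,T,t),tri(S,(204,259),T,(140,229)),tri(S,(250,230),T,(211,214)))
print(plane(T,(405,227),.068),plane(S,(368,191),.068))
E
```

```text
scene green [([350.4, 124.4], [340, 118, 20, 13, 122]), ([272.9, 137.1], [271, 126, 5, 19, 34]), ([367.1, 195.6], [360, 190, 16, 13, 144]), ([227.9, 243.5], [223, 237, 11, 14, 141])]
scene red [([203.4, 259.3], [198, 252, 12, 16, 159]), ([68.7, 280.9], [51, 271, 37, 21, 143])]
scene blue [([249.6, 229.6], [245, 223, 10, 14, 117]), ([323.4, 256.2], [315, 250, 19, 13, 53]), ([80.0, 284.7], [62, 277, 36, 18, 146])]
top green [([431.3, 9.3], [422, 0, 20, 21, 92]), ([175.1, 220.5], [169, 215, 13, 12, 122]), ([407.4, 226.1], [397, 217, 20, 20, 267])]
top red [([59.1, 133.0], [51, 130, 18, 7, 56]), ([139.2, 227.8], [134, 223, 12, 11, 105])]
top blue [([72.3, 143.6], [56, 141, 33, 7, 132]), ([210.3, 213.1], [205, 208, 12, 11, 103])]
(array([0.45305935, 0.23601269, 0.09782872]), np.float64(0.0025120980088391793)) (array([0.43536297, 0.31002844, 0.09868073]), np.float64(0.0013979458959111838)) (array([0.46831256, 0.16274816, 0.09554614]), np.float64(0.0017240145078523238))
[ 0.44437701 -0.25970147  0.068     ] [ 0.45262253 -0.27046084  0.068     ]
```
Good: knob centre expected 0.093+0.005=0.098. OK matches. Spacing 76, 75.

```bash
cat >> h.py <<'E'
def go(target, yaw=None):
    "shift in tool axes and turn (rad, about tool z) so that tool y points at world angle yaw"
    p,Q=tool();d=Q.inv().apply(np.array(target)-p)
    y=Q.apply([0,1,0]);cur=np.arctan2(y[1],y[0]);t=None
    if yaw is not None: t=-((yaw-cur+np.pi/2)%np.pi-np.pi/2)
    print("pos",p.round(4),"yaw",round(cur,3),"tilt z",Q.apply([0,0,1]).round(3),"shift",d.round(4),"turn",t)
E
python3 -c "
from h import *
go((.453,.236,.22),np.arctan2(.033,-.147)+np.pi/2)"
```

```text
pos [0.2602 0.5676 0.238 ] yaw 1.141 tilt z [-0.001 -0.002 -1.   ] shift [-0.3134 -0.2211  0.0184] turn -0.20885682637051506
```

The manual's scale: shifts go in cm. Converting my numbers, -0.221 m is -22.1, -0.313 m is -31.3.

tcp_steps([
  {"jaw": 1, "pos": [-15.7, -11, 1], "rotvec": [0, 0, 0.46]},
  {"jaw": 1, "pos": [-15.7, -11, 1], "rotvec": [0, 0, 0.46]},
  {"jaw": 1, "pos": [-15.7, -11, 1], "rotvec": [0, 0, 0.46]},
  {"jaw": 1, "pos": [-15.7, -11, 1], "rotvec": [0, 0, 0.46]},
  {"jaw": 1, "pos": [-31.3, -22.1, 1.8], "rotvec": [0, 0, 0.92]},
  {"jaw": 1, "pos": [-31.3, -22.1, 1.8], "rotvec": [0, 0, 0.92]},
  {"jaw": 1, "pos": [-31.3, -22.1, 1.8], "rotvec": [0, 0, 0.92]},
  {"jaw": 1, "pos": [-31.3, -22.1, 1.8], "rotvec": [0, 0, 0.92]},
  {"jaw": 1, "pos": [-31.3, -22.1, 1.8], "rotvec": [0, 0, 0.92]},
])

```text
clock: 1.0
tool_pos: [0.4559, 0.2295, 0.2204]
eef_rot: [0.629, 0.777, -0.002, 0.002]
contact_force: [0.0, -0.4, 0.2]
opening: 1.004
finger_force: 0.0
```

```bash
python3 - <<'E'
from h import *
go((.453,.236,.079),.221)
W=cam("wrist");im=r.snapshot("wrist");cv2.imwrite("pics/w1.png",im[...,::-1])
for c in("green","red","blue"):
  for b in blobs(im,c,60): print(c,b,plane(W,b[0],.098))
E
```

```text
pos [0.4559 0.2295 0.2204] yaw 0.209 tilt z [ 0.001 -0.005 -1.   ] shift [ 0.0077 -0.0015  0.1414] turn -0.011628719600682125
blue (array([282.5, 300.1]), [274, 294, 19, 10, 62]) [0.47257758 0.15044794 0.098     ]
```

View pics/w1.png

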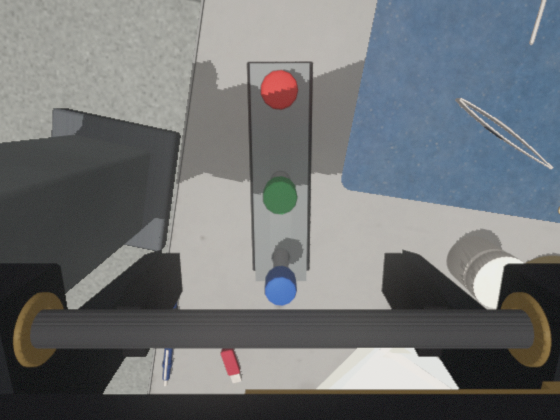

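The wrist view shows red (279,90), green (280,195) and blue (281,287) in the stand. The green knob is in shade, so I'll loosen its mask.

```bash
sed -i 's/((50,110,40),(80,255,255))/((50,110,25),(80,255,255))/; s/((108,150,60)/((108,150,40)/; s/(6,255,255)/(8,255,255)/' h.py
python3 - <<'E'
from h import *
import glob
W=cam("wrist");im=r.snapshot("wrist");p,Q=tool();print(p,Q.as_quat(),r.get_state()["qd"].round(3))
T=cam("top"); top=cv2.imread("pics/top0.png")[...,::-1].copy()
tb={c:[b[0] for b in blobs(top,c) if 200<b[0][1]<235 and b[0][0]<250][0] for c in("green","red","blue")}
for c in("green","red","blue"):
  for b in blobs(im,c,150): print(c,b,plane(W,b[0],.11),tri(W,b[0],T,tb[c]))
print(ray(W,(280,195))[0])
go((.453,.236,.079),.221)
E
```

```text
[0.45310221 0.23601098 0.22052165] [ 6.25728630e-01  7.80040781e-01 -1.92372449e-04 -1.58333637e-04] [-0.045 -0.    -0.042 -0.006 -0.003 -0.001 -0.004]
[0.43914298 0.29981064 0.36627799]
pos [0.4531 0.236  0.2205] yaw 0.219 tilt z [-0. -0. -1.] shift [ 0.     -0.      0.1415] turn -0.002334271914552488
```

```bash
python3 - <<'E'
from h import *
im=cv2.imread("pics/w1.png");h=cv2.cvtColor(im,cv2.COLOR_BGR2HSV)
for u,v in((280,195),(279,90),(281,287)):print(h[v,u],h[v-6,u],h[v+6,u+5])
W=cam("wrist");a=r.snapshot("wrist");cv2.imwrite("pics/w2.png",a[...,::-1])
h=cv2.cvtColor(a,cv2.COLOR_RGB2HSV)
for n,lo,hi in(("green",(45,80,20),(90,255,255)),("red",(0,130,60),(8,255,255)),("red2",(172,130,60),(180,255,255)),("blue",(100,120,60),(128,255,255))):
  k,_,st,ce=cv2.connectedComponentsWithStats(cv2.inRange(h,lo,hi))
  for i in range(1,k):
    if 300<st[i][4]<2500:print(n,ce[i].round(1),st[i],plane(W,ce[i],.11).round(4),plane(W,ce[i],.098).round(4))
E
```

```text
[ 65  98 122] [ 67 105 121] [ 66 100 120]
[  1 152 216] [  1 151 219] [  1 158 144]
[108 143 195] [108 138 198] [109 149 190]
green [281.9 205.7] [266 187  33  37 932] [0.4518 0.2388 0.11  ] [0.4524 0.2359 0.098 ]
red [282.3 101.3] [ 265   83   36   38 1058] [0.4363 0.3101 0.11  ] [0.4363 0.3104 0.098 ]
blue [281.4 297.8] [267 286  30  23 591] [0.4675 0.1661 0.11  ] [0.4689 0.1597 0.098 ]
```

Two views put the green knob at (0.4525, 0.236, 0.098), which matches the stated knob height of 0.0955–0.098. I'll go down and grip.

In the tool's units: 0.14 m is 14, 0.1 m is 10.

tcp_steps([
  {"jaw": 1, "pos": [0, 0, 5]},
  {"jaw": 1, "pos": [0, 0, 10]},
  {"jaw": 1, "pos": [0, 0, 14]},
  {"jaw": 1, "pos": [0, 0, 14]},
  {"jaw": 1, "pos": [0, 0, 14]},
  {"jaw": 0, "pos": [0, 0, 14]},
  {"jaw": 0, "pos": [0, 0, 14]},
  {"jaw": 0, "pos": [0, 0, 14]},
  {"jaw": 0, "pos": [0, 0, 14]},
  {"jaw": 0, "pos": [0, 0, 14]},
], squeeze=35)

```text
clock: 2.15
tool_pos: [0.4532, 0.237, 0.0813]
eef_rot: [0.625, 0.781, 0.001, 0.0]
contact_force: [-0.4, 0.7, 1.0]
opening: 0.568
finger_force: 0.0
```

tcp_steps([
  {"jaw": 0},
  {"jaw": 0},
  {"jaw": 0},
  {"jaw": 0},
  {"jaw": 0},
  {"jaw": 0},
], squeeze=35)

```text
clock: 2.75
tool_pos: [0.4529, 0.2369, 0.0807]
eef_rot: [0.625, 0.781, 0.0, -0.0]
contact_force: [0.2, -0.2, 0.2]
opening: 0.281
finger_force: 35.0
```

In the tool's units: -0.155 m is -15.5, -0.14 m is -14.

tcp_steps([
  {"jaw": 0, "pos": [0, 0, -4]},
  {"jaw": 0, "pos": [0, 0, -9]},
  {"jaw": 0, "pos": [0, 0, -14]},
  {"jaw": 0, "pos": [0, 0, -15.5]},
  {"jaw": 0, "pos": [0, 0, -15.5]},
  {"jaw": 0, "pos": [0, 0, -15.5]},
])

```text
clock: 3.35
tool_pos: [0.4522, 0.2366, 0.235]
eef_rot: [0.625, 0.781, -0.001, -0.0]
contact_force: [-0.2, 0.2, -1.7]
opening: 0.28
finger_force: 35.0
```

```bash
python3 - <<'E'
from h import *
T=cam("top");g=plane(T,(405,227),.068);k=plane(T,(446,203),.098);d=k-g
a=np.arctan2(d[1],d[0]);print(g,k,np.linalg.norm(d[:2]),"line",a)
p=r.get_state()["tool_pos"]
go((.449,-.15,.236),a+np.pi/2)
E
```

```text
[ 0.44437701 -0.25970147  0.068     ] [ 0.49373149 -0.34084879  0.098     ] 0.09497764165064537 line -1.0243631217523674
pos [0.4522 0.2366 0.235 ] yaw 0.221 tilt z [-0.001 -0.001 -1.   ] shift [-0.3764 -0.088  -0.0008] turn -0.325274566913897
```

tcp_steps([
  {"jaw": 0, "pos": [-2, -0.4, 0]},
  {"jaw": 0, "pos": [-6, -1, 0], "rotvec": [0, 0, -0.04]},
  {"jaw": 0, "pos": [-10, -1.7, 0], "rotvec": [0, 0, -0.08]},
  {"jaw": 0, "pos": [-14, -2.4, 0], "rotvec": [0, 0, -0.12]},
  {"jaw": 0, "pos": [-18, -3.1, 0], "rotvec": [0, 0, -0.16]},
  {"jaw": 0, "pos": [-22, -3.8, 0], "rotvec": [0, 0, -0.2]},
  {"jaw": 0, "pos": [-26, -4.5, 0], "rotvec": [0, 0, -0.24]},
  {"jaw": 0, "pos": [-30, -5.2, 0], "rotvec": [0, 0, -0.28]},
  {"jaw": 0, "pos": [-34, -5.8, 0], "rotvec": [0, 0, -0.325]},
  {"jaw": 0, "pos": [-38, -6.5, 0], "rotvec": [0, 0, -0.325]},
])

```text
clock: 4.35
tool_pos: [0.4714, -0.1494, 0.2335]
eef_rot: [0.49, 0.872, -0.0, -0.002]
contact_force: [1.0, -0.4, -0.2]
opening: 0.28
finger_force: 35.0
```

tcp_steps([
  {"jaw": 0, "pos": [-4, -0.7, 0]},
  {"jaw": 0, "pos": [-8, -1.4, 0]},
  {"jaw": 0, "pos": [-8, -1.4, 0]},
  {"jaw": 0, "pos": [-8, -1.4, 0]},
  {"jaw": 0, "pos": [-8, -1.4, 0]},
])

```text
clock: 4.85
tool_pos: [0.5013, -0.222, 0.2342]
eef_rot: [0.489, 0.872, 0.0, -0.002]
contact_force: [-1.0, -0.2, -1.5]
opening: 0.282
finger_force: 35.0
```

```bash
python3 -c "
from h import *
go((.48,-.313,.235),.547)"
```

```text
pos [ 0.5013 -0.222   0.2342] yaw 0.548 tilt z [-0.003  0.002 -1.   ] shift [-0.0666 -0.0656 -0.001 ] turn 0.0007746368261458692
```

In the tool's units: -0.066 m is -6.6, -0.033 m is -3.3.

tcp_steps([
  {"jaw": 0, "pos": [-3.3, -3.3, 0]},
  {"jaw": 0, "pos": [-6.6, -6.6, 0]},
  {"jaw": 0, "pos": [-6.6, -6.6, 0]},
  {"jaw": 0, "pos": [-6.6, -6.6, 0]},
  {"jaw": 0, "pos": [-6.6, -6.6, 0]},
])

```text
clock: 5.35
tool_pos: [0.4807, -0.3119, 0.2354]
eef_rot: [0.489, 0.872, 0.001, -0.001]
contact_force: [-0.2, 0.0, -0.0]
opening: 0.277
finger_force: 35.0
```

```bash
python3 - <<'E'
from h import *
p,Q=tool();print(p)
W=cam("wrist");im=r.snapshot("wrist");cv2.imwrite("pics/w3.png",im[...,::-1])
np.savez("w3.npz",K=W[0],R=W[1],t=W[2],p=p)
E
```

```text
[ 0.48067559 -0.31186657  0.23536561]
```

View pics/w3.png

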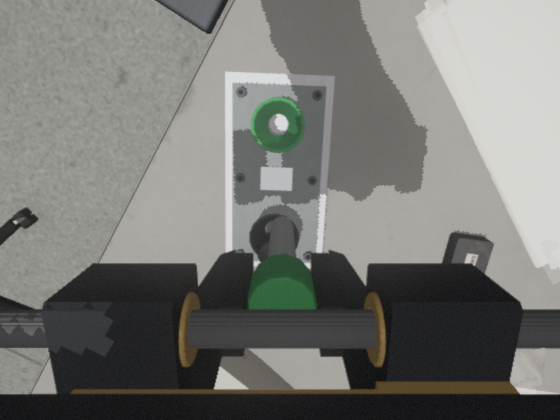

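The collar's outer rim is at about (277,124) with its hole at about (280,124). The held pin runs from its knob (282,290) up to its foot near (283,215). Next I'll fit the rim and check the pin's tilt, then take a second wrist view for height.

```bash
cat >> h.py <<'E'
def rim(im):
    h=cv2.cvtColor(im,cv2.COLOR_RGB2HSV);m=cv2.inRange(h,(45,80,20),(90,255,255))
    cs=[c for c in cv2.findContours(m,cv2.RETR_EXTERNAL,cv2.CHAIN_APPROX_NONE)[0] if cv2.contourArea(c)>200]
    return [(cv2.fitEllipse(cv2.convexHull(c)),c) for c in cs]
def proj(C,X): 
    v=C[0]@(C[1]@np.array(X)+C[2]);return v[:2]/v[2]
E
```

tcp_steps([
  {"jaw": 0, "pos": [-2, 0, 0]},
  {"jaw": 0, "pos": [-4, 0, 0]},
  {"jaw": 0, "pos": [-4, 0, 0]},
  {"jaw": 0, "pos": [-4, 0, 0]},
  {"jaw": 0, "pos": [-4, 0, 0]},
])

```text
clock: 5.9
tool_pos: [0.5009, -0.3467, 0.2356]
eef_rot: [0.489, 0.872, 0.0, -0.001]
contact_force: [-0.4, -0.2, -1.7]
opening: 0.277
finger_force: 35.0
```

```bash
python3 - <<'E'
from h import *
W2=cam("wrist");im2=r.snapshot("wrist");cv2.imwrite("pics/w4.png",im2[...,::-1]);s2=r.snapshot("scene");cv2.imwrite("pics/s4.png",s2[...,::-1])
z=np.load("w3.npz");W1=(z["K"],z["R"],z["t"]);im1=cv2.imread("pics/w3.png")[...,::-1].copy()
S,T=cam("scene"),cam("top");top=cv2.imread("pics/top0.png")[...,::-1].copy();sc=cv2.imread("pics/scene0.png")[...,::-1].copy()
res={}
for n,C,im in(("w1",W1,im1),("w2",W2,im2),("top",T,top),("scene",S,sc)):
  for e,c in rim(im):
    P=plane(C,e[0],.068)
    if np.hypot(P[0]-.449,P[1]+.262)<.03:
      res[n]=(C,e[0]);print(n,np.round(e[0],1),np.round(e[1],1),P.round(4),"w px->mm",(np.array(e[1])/C[0][0,0]*1000*np.linalg.norm(ray(C,e[0])[0]-P)).round(1))
ks=list(res)
for i in range(len(ks)):
  for j in range(i):print(ks[j],ks[i],tri(*res[ks[j]],*res[ks[i]]))
p=z["p"]
for dz in(-.076,-.003):print(proj(W1,p+[0,0,dz]))
E
```

```text
w1 [277.5 124.5] [53.4 54.8] [ 0.4465 -0.263   0.068 ] w px->mm [46.2 47.4]
w2 [278.5  73.8] [55.3 58.9] [ 0.4466 -0.2631  0.068 ] w px->mm [48.1 51.2]
top [406.7 226.3] [20.7 21.3] [ 0.4459 -0.2635  0.068 ] w px->mm [47.5 48.9]
w1 w2 (array([ 0.446469  , -0.26300776,  0.06663937]), np.float64(2.3999566552260857e-05))
w1 top (array([ 0.44614718, -0.26303808,  0.06905755]), np.float64(0.0006274109344584693))
w2 top (array([ 0.44624811, -0.26325839,  0.06825021]), np.float64(0.000700095926458271))
[282.15494343 223.95939097]
[282.4793051  271.77101717]
```

All views agree on the mouth at (0.4464, -0.263, 0.068), and the pin hangs straight, its foot where predicted. Now I'll move over the guide.

```bash
python3 -c "
from h import *
go((.4464,-.2631,.235),.547)"
```

```text
pos [ 0.5008 -0.3473  0.2357] yaw 0.548 tilt z [-0.     0.001 -1.   ] shift [ 0.1002 -0.0027  0.0008] turn 0.0005433307900652995
```

In the tool's units: 0.1 m is 10, 0.075 m is 7.5.

tcp_steps([
  {"jaw": 0, "pos": [3, -0.1, 0]},
  {"jaw": 0, "pos": [6.5, -0.2, 0]},
  {"jaw": 0, "pos": [10, -0.3, 0]},
  {"jaw": 0, "pos": [10, -0.3, 0]},
  {"jaw": 0, "pos": [10, -0.3, 3]},
  {"jaw": 0, "pos": [10, -0.3, 6]},
  {"jaw": 0, "pos": [10, -0.3, 7.5]},
  {"jaw": 0, "pos": [10, -0.3, 7.5]},
  {"jaw": 0, "pos": [10, -0.3, 7.5]},
])

```text
clock: 6.9
tool_pos: [0.447, -0.2649, 0.1611]
eef_rot: [0.49, 0.872, 0.0, 0.0]
contact_force: [0.7, 0.7, 0.1]
opening: 0.284
finger_force: 35.0
```

```bash
python3 - <<'E'
from h import *
go((.4464,-.2631,.0807),.547)
im=r.snapshot("wrist");s=r.snapshot("scene")
cv2.imwrite("pics/a5.png",np.hstack([cv2.resize(im[60:340,160:400],(400,467)),cv2.resize(s[130:240,315:410],(400,467))])[...,::-1])
E
```

```text
pos [ 0.447  -0.2649  0.1611] yaw 0.546 tilt z [ 0.001 -0.    -1.   ] shift [0.0019 0.0004 0.0804] turn -0.0009087278098622864
```

View pics/a5.png

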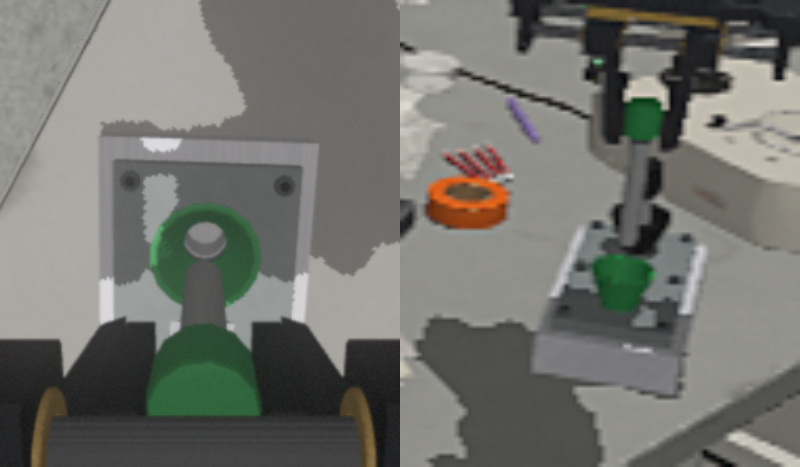

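Wrist view: the pin lines up with the hole in column. In the scene view the pin slants slightly, so I'll compare that with the projection of a true vertical.

```bash
python3 - <<'E'
from h import *
p,Q=tool();S=cam("scene");W=cam("wrist")
f=lambda q:(q-[315,130])*[400/95,467/110]
g=lambda q:(q-[160,60])*[400/240,467/280]
for n,X in(("knob",p+[0,0,.0175]),("foot",p-[0,0,.0757]),("mouth",(.4464,-.2631,.068)),("bottom",(.4464,-.2631,.04))):
  print(n,f(proj(S,X)),g(proj(W,X)))
E
```

```text
knob [244.24715592 113.30963366] [204.31552892 390.20869108]
foot [227.70685882 240.1123305 ] [203.4230782  273.00626246]
mouth [223.90277634 264.89035787] [204.00926242 254.76828607]
bottom [219.23661103 300.71028425] [203.81383666 238.44111014]
```

The pin is vertical and aligned. I'll lower it in two steps, watching the force.

In the tool's units: 0.03 m is 3, 0.05 m is 5.

tcp_steps([
  {"jaw": 0, "pos": [0.2, 0, 1]},
  {"jaw": 0, "pos": [0.2, 0, 2]},
  {"jaw": 0, "pos": [0.2, 0, 3]},
  {"jaw": 0, "pos": [0.2, 0, 4]},
  {"jaw": 0, "pos": [0.2, 0, 5]},
  {"jaw": 0, "pos": [0.2, 0, 5]},
  {"jaw": 0, "pos": [0.2, 0, 5]},
])

```text
clock: 7.7
tool_pos: [0.4453, -0.2629, 0.1103]
eef_rot: [0.49, 0.872, -0.0, -0.0]
contact_force: [-0.6, 1.2, -0.8]
opening: 0.285
finger_force: 35.0
```

tcp_steps([
  {"jaw": 0, "pos": [0, 0, 1]},
  {"jaw": 0, "pos": [0, 0, 2]},
  {"jaw": 0, "pos": [0, 0, 2.7]},
  {"jaw": 0, "pos": [0, 0, 2.8]},
  {"jaw": 0, "pos": [0, 0, 2.8]},
  {"jaw": 0, "pos": [0, 0, 2.8]},
])

```text
clock: 8.3
tool_pos: [0.4456, -0.2631, 0.0828]
eef_rot: [0.49, 0.872, 0.0, 0.0]
contact_force: [-1.0, 0.5, -0.5]
opening: 0.281
finger_force: 35.0
```

The foot is about 2 mm above the floor with no side force. Releasing now, then going up.

tcp_steps([
  {"jaw": 0.7},
  {"jaw": 0.7},
  {"jaw": 0.7},
  {"jaw": 0.7},
  {"jaw": 0.7},
  {"jaw": 0.7},
  {"jaw": 0.7},
])

```text
clock: 9.0
tool_pos: [0.4455, -0.263, 0.0827]
eef_rot: [0.49, 0.872, 0.0, -0.0]
contact_force: [0.0, 0.4, -0.4]
opening: 0.703
finger_force: 0.0
```

In the tool's units: -0.16 m is -16, -0.14 m is -14.

tcp_steps([
  {"jaw": 0.7, "pos": [0, 0, -2]},
  {"jaw": 0.7, "pos": [0, 0, -6]},
  {"jaw": 0.7, "pos": [0, 0, -10]},
  {"jaw": 0.7, "pos": [0, 0, -14]},
  {"jaw": 0.7, "pos": [-3, 0, -16]},
  {"jaw": 0.7, "pos": [-5, 0, -16]},
  {"jaw": 0.7, "pos": [-5, 0, -16]},
  {"jaw": 0.7, "pos": [-5, 0, -16]},
])

```text
clock: 9.8
tool_pos: [0.4706, -0.3051, 0.2421]
eef_rot: [0.49, 0.872, 0.0, -0.001]
contact_force: [-1.0, 1.1, -0.1]
opening: 0.699
finger_force: 0.0
```

```bash
python3 - <<'E'
from h import *
W=cam("wrist");im=r.snapshot("wrist");s=r.snapshot("scene");t=r.snapshot("top")
cv2.imwrite("pics/a6.png",np.hstack([cv2.resize(im[60:340,160:400],(400,467)),cv2.resize(s[130:270,180:410],(400,467))])[...,::-1])
h=lambda a:cv2.cvtColor(a,cv2.COLOR_RGB2HSV)
def knob(C,a,near):
  k,_,st,ce=cv2.connectedComponentsWithStats(cv2.inRange(h(a),(45,80,20),(90,255,255)))
  for i in range(1,k):
    P=plane(C,ce[i],.098)
    if st[i][4]>60 and np.hypot(*(P[:2]-near))<.06: print(ce[i],st[i],P)
for C,a in((W,im),(cam("scene"),s),(cam("top"),t)): knob(C,a,np.array([.4464,-.2631]))
print(r.get_state()["clock"])
E
```

```text
[283.67329545 137.6780303 ] [ 258  111   52   54 2112] [ 0.44559865 -0.26170833  0.098     ]
[369.27586207 183.88505747] [365 179  10  11  87] [ 0.44343189 -0.25860558  0.098     ]
[407.52959502 226.13707165] [396 216  23  22 321] [ 0.44350955 -0.25577928  0.098     ]
9.95
```

View pics/a6.png

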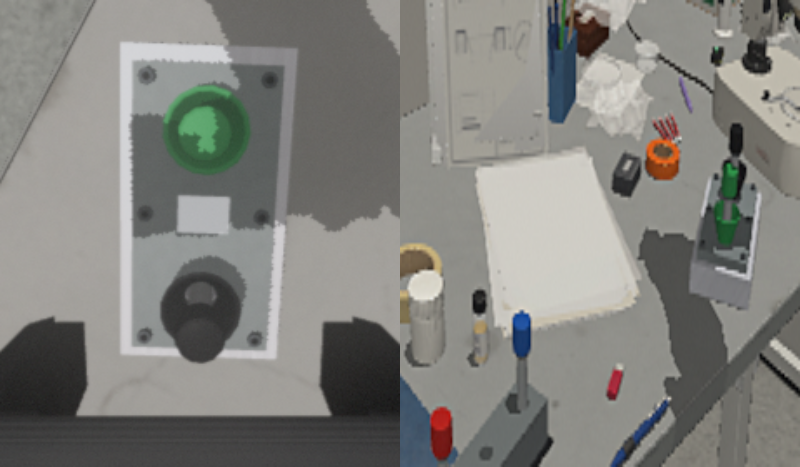

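The green knob stands upright in the green guide, and red and blue are still in the stand. Last check is the knob's height in the scene view against fully home.

```bash
python3 - <<'E'
from h import *
S=cam("scene");W=cam("wrist");s=r.snapshot("scene")
k,_,st,ce=cv2.connectedComponentsWithStats(cv2.inRange(cv2.cvtColor(s,cv2.COLOR_RGB2HSV),(45,80,20),(90,255,255)))
print([(ce[i].round(1),st[i][:5]) for i in range(1,k) if 340<ce[i][0]<390 and 170<ce[i][1]<215 and st[i][4]>20])
for z in(.093,.098,.103,.115):print(z,proj(S,(.4456,-.2628,z)))
# known case: same camera, green pin standing in its pocket at the start
print("ref start: seen 227.9,243.5 predicted",proj(S,(.4525,.236,.098)), "mouth check",proj(S,(.4464,-.2631,.068)))
E
```

```text
[(array([369.3, 183.9]), array([365, 179,  10,  11,  88], dtype=int32)), (array([367. , 196.5]), array([360, 190,  16,  14, 124], dtype=int32))]
0.093 [369.3461678  184.81766994]
0.098 [369.55107515 183.26027432]
0.103 [369.75679995 181.69666576]
0.115 [370.25390401 177.91843286]
ref start: seen 227.9,243.5 predicted [228.7141879  243.15115391] mouth check [368.17690938 192.39387444]
```

Seen row 183.9 puts the knob at about z = 0.096, so the pin is fully home, and the gripper is clear of everything.

```bash
python3 -c "
from plant import r
print(r.finish_job())"
```

```text
the job is handed in; nothing more can be done
None
```

The green pin is fully home in the green guide and released, red and blue are still in the stand, and the job was handed in at about 10 s on the robot's clock.

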